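Unhook the strainer basket and seat it in the processor bowl

TASK

First take the pusher out of the food processor bowl and stand it upright on the bare counter, clear of the bowl. Then unhook the strainer basket from its deep hook, lifting it past the upturned tip without wrenching it against the hook, and lower it gently into the bowl until its flange sits level on the rim all round. Let go, and leave the bowl upright about where it is and the jar, spatula and scraper undisturbed.

Things in the scene. Friction and masses are not known exactly. Their poses are not given: they have to be found in the camera images.
- hook_seat (a point): Fixed hook stand: point on top of its level arm where the basket hangs, 220 mm above the counter. The arm (flat steel, 20 mm wide, 6 thick) runs along this frame's -x, roughly towards the robot, from a 12 x 24 mm post 105 mm along +x, and bends straight up into the tip. Wooden foot 200 x 150 x 12 mm. z up.
- hook_tip (a point): Top of the hook's upturned tip, 265 mm above the counter: 45 mm above the arm's top face, 23 mm along -x from hook_seat. The tip is 6 mm thick (x) and 20 mm wide (y). Same axes as hook_seat.
- basket_grip (a point): Centre of the strainer basket's black grip block, 16 (x) x 44 (y) x 42 (z) mm. z up, y along the bail. Below it a level bar (8 x 50 x 10 mm) whose underside, 31 mm below this point, rests on the hook arm within 5 mm of hook_seat. Two 8 mm rods slope from the bar's ends to the flange at y = +-62 mm; the hook passes along x through the 85 mm high opening between bar and flange.
- basket_base (a point): Centre of the underside of the loose stainless strainer basket (0.25 to 0.5 kg), 186 mm below basket_grip. Round body 104 mm diameter here, 122 mm at the top; flat flange ring 160 mm diameter, its underside 66 mm and top 70 mm above this point. It hangs free and level, balanced under its bar, bottom 65 mm above the counter.
- bowl_rim (a point): Centre of the mouth, at rim height, of the loose grey food processor bowl (0.6 kg): 100 mm high, rim 150 mm outer and 142 mm inner diameter, foot 136 mm, floor 5 mm thick. A loop handle on its -x side reaches 115 mm from the axis, below the rim. z up. With the basket seated, basket_grip lies 120 mm above this point.
- pusher_center (a point): Centre (half-way up) of the feed-chute pusher, a loose solid upright cylinder 48 mm in diameter, 140 mm tall, clear with a grey top 22 mm thick, 0.12 kg. It starts standing on the bowl's floor, its top 45 mm above the bowl's rim. z is its long axis, up.
- jar: Closed glass jar, bystander, 76 mm diameter, 115 mm tall; origin at the centre of its underside.
- spatula: Stainless spatula, bystander, lying flat, 200 mm long along its x, low; origin near the middle of its length.
- scraper: Green hard silicone scraper, bystander, lying flat, about 185 mm along its x, 48 mm wide, 12 mm high; origin near the middle of its length.

How it is judged:
By the outcome, as a careful person would: the job done as asked, in the order asked, and still so for the second after the job is handed in, with the robot touching nothing.
It also fails if it takes over 72 s, if anything falls off the work surface, if the arm or the gripper's body presses on something with over 40 N, if the wrist force passes 120 N, or if a joint passes its speed limit or range.

ROBOT

A 6-joint arm with a two-finger parallel gripper is mounted at the origin on the work surface. World frame = base frame: x ahead of the robot, y to its left, z up, the work surface at z = 0. Lengths are in m, angles in rad, forces in N, time in s.
With the tool pointing down it reaches from about 0.375 to 0.975 m from the base axis. Payload 3.8 kg.
Tool frame: the origin (TCP) lies at the very end of the fingers, on their centre line; the grasp point (between the pads) lies 19 mm behind it; y points along the fingers, x is the direction in which the jaws open and shut, and the axes are right-handed (so a half turn about y gives the same grasp; the last joint's range is limited). The gripper opens to 85 mm and grips with 20 to 120 N. Pads are 22 mm wide; open, the fingers measure 114 mm over their backs; the gripper's body (76 mm by 85 mm) begins 54 mm behind the grasp point. The pads swing forward as they close: fully open they stand 13 mm farther back than shut.
Start: joints at [1.257, 0.264, 1.604, -0, 1.274, -0.037], TCP at [0.184, 0.649, 0.231] pointing down, gripper open.
Joint ranges: [-2.63, 2.63], [-0.94, 2.18], [0.31, 2.57], [-1.31, 4.45], [0, 2.66], [-2.55, 2.55]. Speed limits (rad/s): [2.57, 2.57, 3.14, 3.14, 3.14, 3.14].

INTERFACE

Orientations are given as a rotation vector (axis times angle).
In Python, from workcell import bot, cams gives the robot as it stands.
- The arm moves only by the tool play_rows, never from a script. Its argument "motion" is a list of rows, each a list of 2 entries, a list of its own where there are three numbers: the shift along the world's x, y, z normalised to -1 to 1, where 1 is 400 mm, then the turn, a rotation vector about the world's x, y, z normalised to -1 to 1, where 1 is pi/4 rad. In form: [[[tx, ty, tz], [ax, ay, az]], ...]. A call has 1 to 10 rows; each row is the pose to reach, as a shift and turn from the pose commanded when the call began; what a row does not reach only later rows make up. A row lasts 1/8 s, in which the tool goes at most 62.5 mm and 10.7 degrees, less where a joint would pass 70% of its speed; a pose out of reach is approached as far as the arm can. A call with a number of a shift or a turn outside -1 to 1 is refused whole. A call with a gripper value outside its range is refused whole. "gripper" is the closure, from 0 (fully open) to 1 (shut), set as the call begins (left out, the last holds). The fingers move at their own pace and stop on an object; "squeeze" is the grip in N (left out, the last holds). Time passes only in rows, so rows that repeat a pose let the fingers close. It gives the time, the measured TCP pose, the force and the opening at its end, in the units of the state.
- bot.read_state(): the state, without advancing time (a new reading comes with each control period).
- cams.read_camera(name): name is "side" or "top"; returns (picture, depth): 384x512x3 uint8, red, green, blue; 384x512 float32, m along the optical axis (not along the pixel's ray), 0 where there is no reading.
- cams.calibration(name): a dict with "mtx" (3x3 intrinsics, pixels), "R" (3x3) and "t" (3): a world point X has camera coordinates R X + t. Camera axes: x right, y down, z forward; pixel columns grow to the right and rows downward; lengths in m; the calibration is good to about 2 mm. A picture is of the moment at which its call begins. calibration takes no time and is no camera call.
- bot.finish_job(): hands the job in, once; it reports no verdict.
Trained networks look in the newest picture that a camera, given by its name, has taken for a name from the list of things; names that differ only in an ending like _2 or _b are one class to them, and where a whole thing is asked for, a point or a joint stands for the part that bears it (a point fixed in the world has none). Each returns a list of dicts, best first, with "conf" (0 to 1); they miss things now and then, are a little off and sometimes report something else, mostly with a low value. They report only what shows in the picture. A call takes as long as a camera call.
- cams.recognise(camera, label): "xyz" ([x, y, z] in m, in the coordinates of the camera as it stood for that picture, good to about 4 mm: the middle of the surface that is visible of it).
- cams.regions_of(camera, label): "mask" (384x512 bool, what is visible of it).
- cams.mark_of(camera, label): "xyz" ([x, y, z] in m, in the coordinates of the camera as it stood for that picture, good to about 4 mm: a listed point, or the origin of a listed thing).
The state is a dict: "time": time; "q": joint angles; "joint_vel": joint speeds; "joint_torque": joint torques, N m; "tool_pos": TCP position; "tcp_rot": TCP orientation; "wrist_force": force on the tool from outside, world axes, zero at the start; "torque": the same for the moment, N m; "width": opening from 0.0 (shut) to 1.0 (fully open).
Only numpy, scipy, OpenCV 4.12 (cv2) and the standard library are available. Lean on these libraries where they do the work, as an engineer would, in place of code of your own. Each camera call takes 0.05 s, during which the arm holds its last target.

## Working session

There is one attempt and no reset: what is moved stays moved. The work goes in short steps, Python scripts to look and compute and a tool call to move; the robot and the scene stay as the last step left them, time stands still between calls to the robot, and variables do not carry over. Pictures are saved under pics/ and viewed, and the job is handed in when it is done.

Besides the shell and the picture viewer there is one more tool, called after "Emit:" as name(argument=value, ...) on one line, values as JSON. play_rows: Moves the arm, as the interface text tells. Its arguments: {"type":"object","properties":{"motion":{"type":"array","items":{"type":"array"}},"gripper":{"type":"number"},"squeeze":{"type":"number"}},"required":["motion"]}

```bash
mkdir -p pics; ls
cat > h.py <<'E'
import numpy as np, cv2
from workcell import bot, cams
def w(cam,p):
    c=cams.calibration(cam); return np.array(c["R"]).T@(np.array(p)-np.array(c["t"]).ravel())
def snap(cam,fn):
    im,d=cams.read_camera(cam); cv2.imwrite('pics/'+fn,cv2.cvtColor(im,cv2.COLOR_RGB2BGR)); return im,d
def cloud(cam,d):
    c=cams.calibration(cam);K=np.array(c["mtx"]);v,u=np.mgrid[:d.shape[0],:d.shape[1]]
    P=np.stack([(u-K[0,2])/K[0,0]*d,(v-K[1,2])/K[1,1]*d,d],-1)
    X=(P-np.array(c["t"]).ravel())@np.array(c["R"]); X[d<=0]=np.nan; return X
E
python3 - <<'E'
from h import *
print(bot.read_state())
for cam in ["side","top"]:
    im,d=snap(cam,cam+'0.png'); np.save(cam+'0.npy',d)
    print(cam,cams.calibration(cam))
    for l in ["hook_seat","hook_tip","basket_grip","basket_base","bowl_rim","pusher_center","jar","spatula","scraper"]:
        print(cam,l,[(np.round(w(cam,r["xyz"]),4).tolist(),round(r["conf"],2)) for r in cams.mark_of(cam,l)])
E
```

```text
pics
{'time': 0.0, 'q': array([ 1.25711692e+00,  2.64729300e-01,  1.60540085e+00, -1.99872429e-05,
        1.27371714e+00, -3.69224658e-02]), 'joint_vel': array([ 0.00052975,  0.00161668, -0.00127192, -0.00161344, -0.00030144,
        0.00091057]), 'joint_torque': array([-6.09561835e-05, -5.15122175e+01, -3.67314541e+01,  2.19532365e-05,
        1.29053771e-02,  2.31479198e-06]), 'tool_pos': array([0.18422632, 0.64859319, 0.22996362]), 'tcp_rot': array([-1.32884307, -1.00161316,  1.00467002]), 'wrist_force': array([-0.98213576,  0.21715619, -0.71922302]), 'torque': array([-0.00665718,  0.05404206, -0.02526657]), 'width': 1.003017853986392}
side {'mtx': array([[348.12562561,   0.        , 255.00174631],
       [  0.        , 348.12562561, 195.40702432],
       [  0.        ,   0.        ,   1.        ]]), 'R': array([[ 0.93581525, -0.35205969,  0.01742956],
       [-0.26318379, -0.73075586, -0.6298652 ],
       [ 0.2344869 ,  0.58485028, -0.77650888]]), 't': array([-0.57695969,  0.26179619,  0.89645748])}
side hook_seat [([0.4851, 0.2415, 0.2214], 0.72)]
side hook_tip [([0.4614, 0.239
[... 474 characters left out ...]
      ,   1.        ]]), 'R': array([[ 0.01477789, -0.99921454,  0.03676856],
       [-0.99631762, -0.01782112, -0.08386655],
       [ 0.08445593, -0.03539379, -0.99579841]]), 't': array([-0.04197459,  0.60840008,  0.96480157])}
top hook_seat [([0.4836, 0.2391, 0.2222], 0.86)]
top hook_tip [([0.4601, 0.2344, 0.2685], 0.81)]
top basket_grip [([0.4844, 0.2415, 0.2533], 0.85)]
top basket_base [([0.483, 0.2425, 0.0663], 0.57)]
top bowl_rim [([0.5987, -0.2512, 0.1017], 0.62)]
top pusher_center [([0.5866, -0.2598, 0.0717], 0.84), ([0.446, 0.0131, 0.0003], 0.22)]
top jar [([0.7601, 0.0287, 0.0035], 0.82)]
top spatula [([0.4451, 0.0092, 0.0012], 0.81)]
top scraper [([0.5892, -0.0263, -0.003], 0.63)]
```

View pics/side0.png

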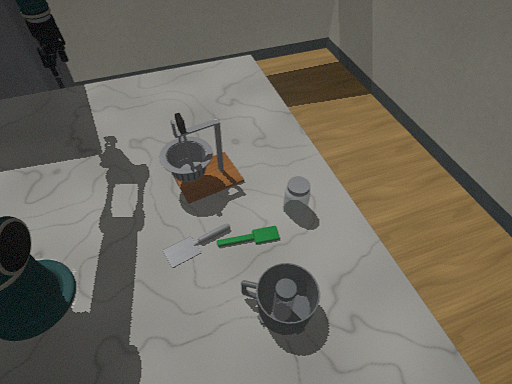

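View pics/top0.png

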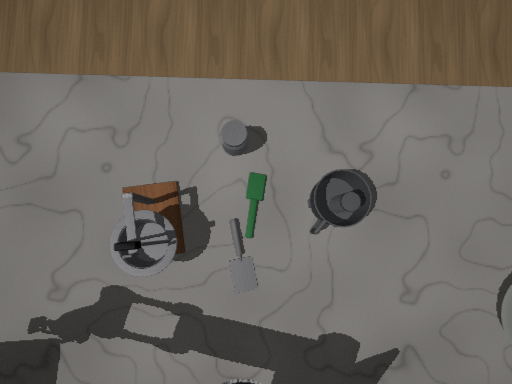

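```bash
cat >> h.py <<'E'
def circ(P):
    A=np.c_[2*P,np.ones(len(P))]; s=np.linalg.lstsq(A,(P**2).sum(1),rcond=None)[0]
    return s[:2],np.sqrt(s[2]+s[:2]@s[:2])
def rcirc(P):
    for _ in range(6):
        c,r=circ(P); e=abs(np.linalg.norm(P-c,axis=1)-r); P=P[e<=max(np.percentile(e,85),.002)]
    return c,r,len(P)
E
python3 - <<'E'
from h import *
from scipy.spatial.transform import Rotation as R
print("toolaxes\n",R.from_rotvec(bot.read_state()["tcp_rot"]).as_matrix().round(3))
for cam in ["side","top"]:
    X=cloud(cam,np.load(cam+'0.npy')); x,y,z=np.moveaxis(X,-1,0)
    near=lambda cx,cy,r:np.hypot(x-cx,y-cy)<r
    m=near(.59,-.255,.13)&(z>.092)&(z<.106); print(cam,"rim",rcirc(X[m][:,:2]),np.median(z[m]))
    m=near(.588,-.26,.05)&(z>.138)&(z<.155); P=X[m]; print("pusher top",m.sum(),P.mean(0),P.min(0),P.max(0))
    m=near(.588,-.26,.12)&(z>.03)&(z<.085)&(np.hypot(x-.6,y+.25)>.085); print("handle",m.sum(),X[m].mean(0))
    m=near(.53,.24,.15)&(z>.195)&(z<.228)
    P=X[m]; print("arm/post n",m.sum());
    m=near(.484,.24,.16)&(z>.15)&(z<.3)&(x>.5); P=X[m][:,:2]; print("arm pts",len(P),P.min(0),P.max(0)); 
    if len(P)>5: u,s,vt=np.linalg.svd(P-P.mean(0)); print("dir",vt[0],np.degrees(np.arctan2(vt[0][1],vt[0][0])),P.mean(0))
    m=near(.484,.24,.05)&(z>.262)&(z<.29); P=X[m]; print("grip top",m.sum(),P.mean(0) if m.any() else '',P.min(0),P.max(0)); 
    if m.sum()>5:
        c=P[:,:2]; u,s,vt=np.linalg.svd(c-c.mean(0)); print("grip dir",vt[0])
    m=near(.484,.24,.1)&(z>.125)&(z<.145); print("flange",rcirc(X[m][:,:2]),m.sum())
    m=near(.5,.24,.2)&(z>.008)&(z<.018); P=X[m]; print("foot",m.sum(), cv2.minAreaRect((P[:,:2]).astype(np.float32)))
    v,u=np.where(z>.3); print("high",len(u),X[z>.3].min(0) if len(u) else '',X[z>.3].max(0) if len(u) else '')
d=np.load('top0.npy'); print(d[315,508],cloud('top',d)[315,508])
E
python3 -c "
import cv2
a=cv2.imread('pics/side0.png');b=cv2.imread('pics/top0.png')
cv2.imwrite('pics/z0.png',cv2.hconcat([cv2.resize(a[90:220,140:270],(400,400),interpolation=2),cv2.resize(b[160:290,90:220],(400,400),interpolation=2)]))"
```

```text
toolaxes
 [[ 0.273 -0.    -0.962]
 [ 0.962  0.     0.273]
 [-0.    -1.     0.   ]]
side rim (array([ 0.60203112, -0.25219632]), np.float64(0.07204092417043395), 375) 0.09908489949341615
pusher top 359 [ 0.58957051 -0.26068801  0.14455656] [ 0.5671103  -0.28256291  0.13801761] [ 0.61419658 -0.23600619  0.14801179]
handle 82 [ 0.51809633 -0.19289169  0.05687603]
arm/post n 315
arm pts 295 [0.50001248 0.2302904 ] [0.59673037 0.26712   ]
dir [-0.99609445 -0.08829409] -174.93452490511245 [0.56064354 0.24695357]
grip top 92 [0.48009703 0.23455954 0.26900616] [0.45965308 0.2154947  0.26224662] [0.49155719 0.26055684 0.27378082]
grip dir [ 0.16252084 -0.98670511]
flange (array([0.48224314, 0.23259642]), np.float64(0.0695216765971362), 303) 808
foot 1355 ((0.5399492383003235, 0.24670252203941345), (0.2006145566701889, 0.15333864092826843), 9.011406898498535)
high 1832 [ 0.00981785 -0.04259663  0.30001513] [0.2231681  1.08398405 0.4653258 ]
top rim (array([ 0.60202813, -0.24976914]), np.float64(0.07203203382316593), 304) 0.09969357996423377
pusher top 304 [ 0.58957246 -0.25746475  0.14523587] [ 0.56803178 -0.28197931  0.13812455] [ 0.6124184  -0.23433166  0.15027196]
handle 45 [ 0.51920352 -0.18579866  0.06125438]
arm/post n 587
arm pts 503 [0.50046072 0.23250312] [0.59573546 0.26768142]
dir [-0.994326   -0.10637578] -173.89356293430856 [0.55207197 0.2484622 ]
grip top 210 [0.48001837 0.23757682 0.27048447] [0.45963498 0.21739989 0.26205786] [0.49216892 0.26039431 0.2749672 ]
grip dir [-0.10003405  0.99498401]
flange (array([0.48296597, 0.24009728]), np.float64(0.0713950671216873), 607) 1614
foot 1567 ((0.5396556258201599, 0.24784711003303528), (0.20015425980091095, 0.14945322275161743), 8.7390718460083)
high 0  
0.9501805 [ 0.30319619 -0.69783467  0.06520078]
```

View pics/z0.png

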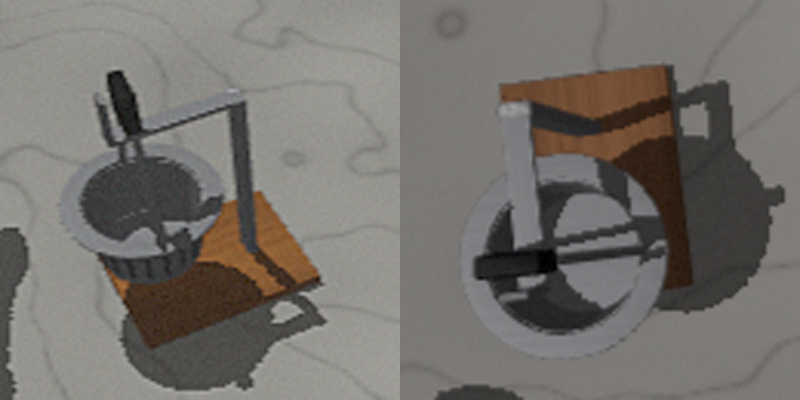

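Emit:
play_rows(motion=[[[0.05,-0.1,0.15],[0,0,0]],[[0.1,-0.22,0.25],[0,0,0]],[[0.15,-0.36,0.25],[0,0,0]],[[0.2,-0.5,0.25],[0,0,0]],[[0.26,-0.64,0.25],[0,0,0]],[[0.32,-0.78,0.25],[0,0,0]],[[0.38,-0.9,0.25],[0,0,0]],[[0.44,-1,0.25],[0,0,0]],[[0.44,-1,0.25],[0,0,0]]], gripper=0)

```text
time: 2.12
tool_pos: [0.3616, 0.2469, 0.3316]
tcp_rot: [-1.33, -1.0, 0.998]
wrist_force: [-0.5, -0.3, -0.0]
width: 0.999
```

Emit:
play_rows(motion=[[[0.07,-0.14,0],[0,0,0]],[[0.14,-0.28,0],[0,0,0]],[[0.2,-0.42,0],[0,0,0]],[[0.27,-0.56,0],[0,0,0]],[[0.34,-0.7,0],[0,0,0]],[[0.4,-0.84,-0.05],[0,0,0]],[[0.46,-0.96,-0.1],[0,0,0]],[[0.48,-1,-0.12],[0,0,0]],[[0.48,-1,-0.12],[0,0,0]]])

```text
time: 3.25
tool_pos: [0.5524, -0.1502, 0.2821]
tcp_rot: [-1.325, -1.001, 1.003]
wrist_force: [0.0, 0.1, 0.2]
width: 1.0
```

Emit:
play_rows(motion=[[[0.06,-0.14,0],[0,0,0]],[[0.092,-0.272,0],[0,0,0]],[[0.092,-0.272,-0.06],[0,0,0]],[[0.092,-0.272,-0.16],[0,0,0]],[[0.092,-0.272,-0.26],[0,0,0]],[[0.092,-0.272,-0.34],[0,0,0]],[[0.092,-0.272,-0.4],[0,0,0]],[[0.092,-0.272,-0.43],[0,0,0]],[[0.092,-0.272,-0.43],[0,0,0]]])

```text
time: 4.38
tool_pos: [0.5894, -0.258, 0.1114]
tcp_rot: [-1.326, -1.004, 1.004]
wrist_force: [-0.8, 0.5, 0.0]
width: 0.999
```

Run:
```python
from h import *
a,_=snap('side','s1.png');b,_=snap('top','t1.png'); 
cv2.imwrite('pics/st1.png',cv2.hconcat([cv2.resize(i[:,:,::-1],(400,300)) if 0 else cv2.resize(i[y:y+150,x:x+150,::-1],(400,400)) for i,y,x in((a,220,210),(b,120,270))]))
```

```text
(no output)
```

View pics/st1.png

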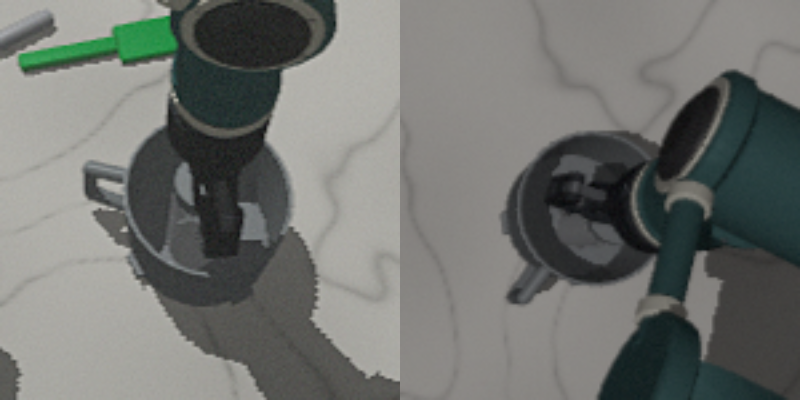

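The picture shows the fingers on either side of the pusher, above the rim (side crop about (220,200)). I'll close on it now.

Emit:
play_rows(motion=[[[0,0,0],[0,0,0]],[[0,0,0],[0,0,0]],[[0,0,0],[0,0,0]],[[0,0,0],[0,0,0]],[[0,0,0],[0,0,0]],[[0,0,0],[0,0,0]],[[0,0,0],[0,0,0]],[[0,0,0],[0,0,0]]], gripper=1, squeeze=35)

```text
time: 5.48
tool_pos: [0.59, -0.2598, 0.1124]
tcp_rot: [-1.329, -1.004, 1.002]
wrist_force: [-0.4, 0.6, 6.0]
width: 0.558
```

Emit:
play_rows(motion=[[[0,0,0.03],[0,0,0]],[[0,0,0.1],[0,0,0]],[[0,0,0.18],[0,0,0]],[[0,0,0.26],[0,0,0]],[[0,0,0.34],[0,0,0]],[[0,0,0.4],[0,0,0]],[[0,0,0.4],[0,0,0]]])

```text
time: 6.35
tool_pos: [0.5903, -0.2602, 0.274]
tcp_rot: [-1.332, -1.005, 1.002]
wrist_force: [0.5, -0.1, -1.3]
width: 0.553
```

Run:
```python
from h import *
a,da=snap('side','s2.png');b,db=snap('top','t2.png'); 
cv2.imwrite('pics/st2.png',cv2.hconcat([cv2.resize(i[:,:,::-1],(400,300)) for i in(a,b)]))
for c in("side","top"):
  for l in ("pusher_center","bowl_rim"): print(c,l,[(np.round(w(c,r["xyz"]),4).tolist(),round(r["conf"],2)) for r in cams.mark_of(c,l)])
```

```text
side pusher_center [([0.5903, -0.262, 0.2345], 0.59), ([0.4803, 0.2408, 0.0662], 0.27)]
side bowl_rim [([0.604, -0.2496, 0.0983], 0.75)]
top pusher_center [([0.5873, -0.2605, 0.2319], 0.64)]
top bowl_rim [([0.6012, -0.2518, 0.1039], 0.96)]
```

View pics/st2.png

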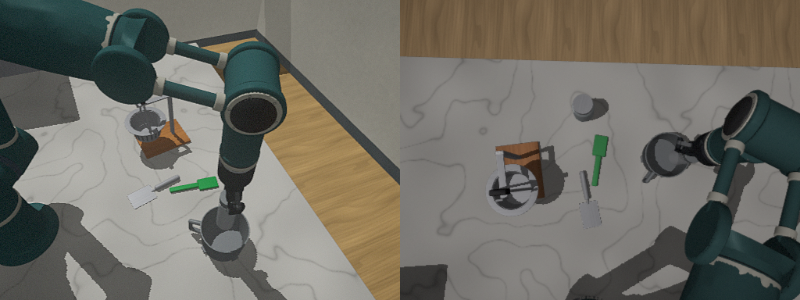

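Emit:
play_rows(motion=[[[-0.1,-0.08,0],[0,0,0]],[[-0.22,-0.18,0],[0,0,0]],[[-0.32,-0.27,0],[0,0,0]],[[-0.35,-0.3,0],[0,0,0]],[[-0.35,-0.3,-0.08],[0,0,0]],[[-0.35,-0.3,-0.18],[0,0,0]],[[-0.35,-0.3,-0.28],[0,0,0]],[[-0.35,-0.3,-0.35],[0,0,0]],[[-0.35,-0.3,-0.38],[0,0,0]],[[-0.35,-0.3,-0.4],[0,0,0]]])

```text
time: 7.9
tool_pos: [0.4497, -0.3793, 0.1108]
tcp_rot: [-1.327, -1.003, 1.003]
wrist_force: [-0.2, -1.0, -1.0]
width: 0.554
```

Emit:
play_rows(motion=[[[0,0,-0.006],[0,0,0]],[[0,0,-0.01],[0,0,0]],[[0,0,-0.014],[0,0,0]],[[0,0,-0.014],[0,0,0]]])

```text
time: 8.4
tool_pos: [0.4502, -0.3802, 0.1074]
tcp_rot: [-1.33, -1.004, 1.003]
wrist_force: [0.4, 0.6, 4.8]
width: 0.555
```

Contact at the expected height (4.8 N). Releasing.

Emit:
play_rows(motion=[[[0,0,0.003],[0,0,0]],[[0,0,0.003],[0,0,0]],[[0,0,0.003],[0,0,0]],[[0,0,0.003],[0,0,0]],[[0,0,0.02],[0,0,0]],[[0,0,0.1],[0,0,0]],[[0,0,0.22],[0,0,0]],[[0,0,0.36],[0,0,0]],[[0,0,0.5],[0,0,0]],[[0,0,0.6],[0,0,0]]], gripper=0)

```text
time: 9.65
tool_pos: [0.4497, -0.3799, 0.3498]
tcp_rot: [-1.332, -1.004, 1.003]
wrist_force: [1.1, -0.4, -1.0]
width: 0.998
```

Run:
```python
from h import *
a,da=snap('side','s3.png');b,db=snap('top','t3.png'); np.save('s3.npy',da);np.save('t3.npy',db)
cv2.imwrite('pics/st3.png',cv2.hconcat([cv2.resize(i[:,:,::-1],(400,300)) for i in(a,b)]))
for c,d in(("side",da),("top",db)):
  for l in ("pusher_center","bowl_rim","basket_grip","hook_tip","hook_seat"): print(c,l,[(np.round(w(c,r["xyz"]),4).tolist(),round(r["conf"],2)) for r in cams.mark_of(c,l)])
  X=cloud(c,d); x,y,z=np.moveaxis(X,-1,0)
  m=(np.hypot(x-.602,y+.25)<.1)&(z>.092)&(z<.106); print("rim",rcirc(X[m][:,:2]),m.sum())
  g=cams.regions_of(c,"basket_grip")
  for r in g[:1]:
    k=r["mask"]&(z>.15); im=(a if c=="side" else b); k&=(im.max(-1)<60); P=X[k]; print("grip",r["conf"],k.sum(),np.median(P,0),P.min(0),P.max(0))
    k=k&(z>.262); P=X[k]; print("griptop",k.sum(),P.mean(0)); print(cv2.minAreaRect(P[:,:2].astype(np.float32)))
```

```text
side pusher_center [([0.4481, -0.381, 0.0689], 0.58)]
side bowl_rim [([0.6044, -0.2538, 0.098], 0.57)]
side basket_grip [([0.4795, 0.2393, 0.2547], 0.72), ([0.4847, 0.2479, 0.2192], 0.37)]
side hook_tip [([0.4603, 0.236, 0.2631], 0.44)]
side hook_seat [([0.4838, 0.2453, 0.2191], 0.42)]
rim (array([ 0.60167738, -0.25204067]), np.float64(0.07230602777190738), 270) 315
grip 0.87 121 [0.48049155 0.22082303 0.26125611] [0.4735969  0.21498311 0.204318  ] [0.48951405 0.26865523 0.27305293]
griptop 58 [0.48095797 0.23447401 0.26973863]
((0.48062238097190857, 0.23836974799633026), (0.01219662930816412, 0.0442129410803318), 5.361093997955322)
top pusher_center [([0.4479, -0.3785, 0.0674], 0.7)]
top bowl_rim [([0.6005, -0.2506, 0.1021], 0.79)]
top basket_grip [([0.4821, 0.2401, 0.2496], 0.55)]
top hook_tip [([0.4622, 0.233, 0.2657], 0.93)]
top hook_seat [([0.4789, 0.2413, 0.2219], 0.7)]
rim (array([ 0.60155205, -0.24963208]), np.float64(0.07219734784095383), 294) 378
grip 0.82 286 [0.48424813 0.22600389 0.27031792] [0.46221064 0.18062331 0.15173128] [0.49225913 0.25986515 0.27664648]
griptop 176 [0.48273638 0.23742129 0.2714112 ]
((0.4779042601585388, 0.23801745474338531), (0.026212917640805244, 0.04247405752539635), 8.619329452514648)
```

View pics/st3.png

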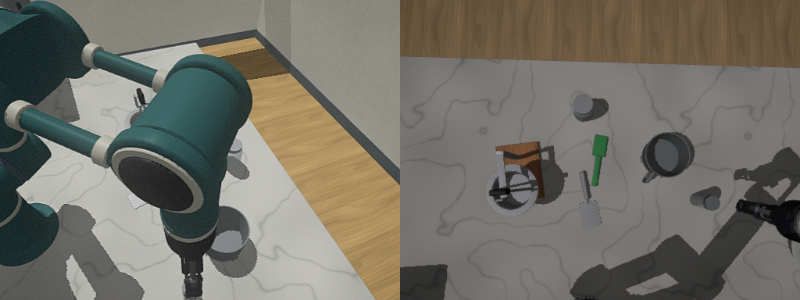

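Emit:
play_rows(motion=[[[0,0.08,0.02],[0,0,0]],[[0,0.2,0.04],[0,0,0.1]],[[0,0.34,0.05],[0,0,0.2]],[[0.01,0.48,0.05],[0,0,0.3]],[[0.03,0.62,0.05],[0,0,0.4]],[[0.05,0.76,0.05],[0,0,0.48]],[[0.06,0.9,0.05],[0,0,0.53]],[[0.06,1,0.05],[0,0,0.53]]])

```text
time: 11.35
tool_pos: [0.4732, 0.0227, 0.3658]
tcp_rot: [-1.139, -1.313, 1.312]
wrist_force: [1.3, 0.1, 0.1]
width: 1.004
```

Emit:
play_rows(motion=[[[0.01,0.15,0],[0,0,0]],[[0.02,0.3,0],[0,0,0]],[[0.02,0.42,0],[0,0,0]],[[0.02,0.5,0],[0,0,0]],[[0.021,0.546,-0.02],[0,0,0]],[[0.021,0.546,-0.05],[0,0,0]],[[0.021,0.546,-0.05],[0,0,0]]])

```text
time: 12.22
tool_pos: [0.4809, 0.2375, 0.3435]
tcp_rot: [-1.139, -1.307, 1.314]
wrist_force: [-0.2, -0.4, -0.7]
width: 1.003
```

Run:
```python
from h import *
from scipy.spatial.transform import Rotation as R
s=bot.read_state(); print(s["tool_pos"],s["q"],R.from_rotvec(s["tcp_rot"]).as_matrix().round(3))
a,da=snap('side','s4.png');b,db=snap('top','t4.png')
cv2.imwrite('pics/st4.png',cv2.hconcat([cv2.resize(i[y:y+150,x:x+150,::-1],(400,400)) for i,y,x in((a,70,110),(b,160,60))]))
```

```text
[0.48089771 0.23746664 0.34351165] [ 4.12681052e-01 -4.78976328e-02  1.74373643e+00 -6.98351784e-04
  1.44956392e+00 -1.29671796e+00] [[-0.138 -0.003 -0.99 ]
 [ 0.99  -0.002 -0.138]
 [-0.002 -1.     0.003]]
```

View pics/st4.png

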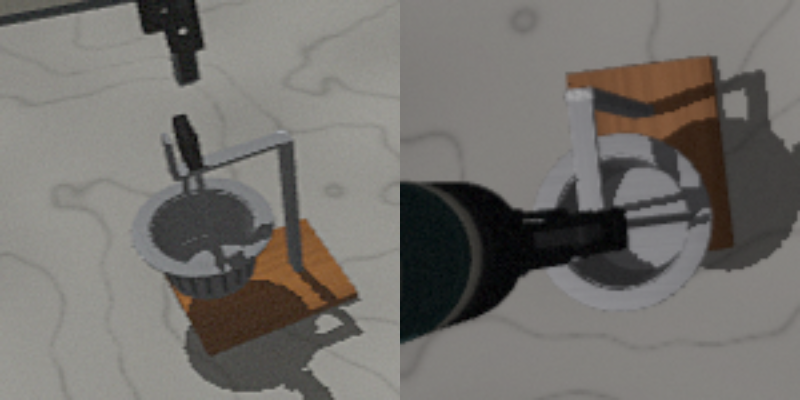

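Emit:
play_rows(motion=[[[0.001,0.001,-0.06],[0,0,0]],[[0.001,0.001,-0.13],[0,0,0]],[[0.001,0.001,-0.19],[0,0,0]],[[0.001,0.001,-0.23],[0,0,0]],[[0.001,0.001,-0.255],[0,0,0]],[[0.001,0.001,-0.266],[0,0,0]],[[0.001,0.001,-0.266],[0,0,0]]])

```text
time: 13.2
tool_pos: [0.4823, 0.2394, 0.2397]
tcp_rot: [-1.14, -1.312, 1.311]
wrist_force: [0.2, 0.6, 0.6]
width: 1.003
```

Run:
```python
from h import *
a,da=snap('side','s5.png');b,db=snap('top','t5.png')
cv2.imwrite('pics/st5.png',cv2.hconcat([cv2.resize(i[y:y+n,x:x+n,::-1],(400,400)) for i,y,x,n in((a,90,140,80),(b,160,60,150))]))
```

```text
(no output)
```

View pics/st5.png

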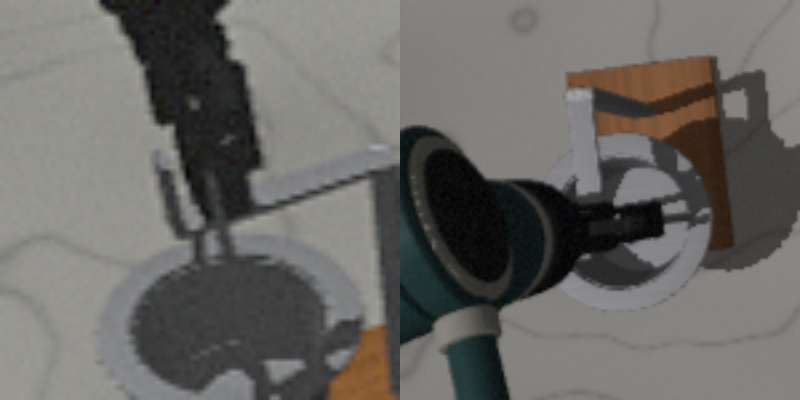

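The fingers are either side of the black grip block and clear of the hook tip (left crop, about (165,190)). Closing.

Emit:
play_rows(motion=[[[0,0,-0.003],[0,0,0]],[[0,0,-0.003],[0,0,0]],[[0,0,-0.003],[0,0,0]],[[0,0,-0.003],[0,0,0]],[[0,0,-0.003],[0,0,0]],[[0,0,-0.003],[0,0,0]],[[0,0,-0.003],[0,0,0]],[[0,0,-0.003],[0,0,0]]], gripper=1, squeeze=60)

```text
time: 14.3
tool_pos: [0.4823, 0.2396, 0.2386]
tcp_rot: [-1.14, -1.312, 1.31]
wrist_force: [-0.8, 1.9, 4.4]
width: 0.506
```

Emit:
play_rows(motion=[[[0,0,0.01],[0,0,0]],[[0,0,0.02],[0,0,0]],[[0,0,0.03],[0,0,0]],[[0,0,0.03],[0,0,0]]])

```text
time: 14.8
tool_pos: [0.4822, 0.2393, 0.2502]
tcp_rot: [-1.14, -1.311, 1.311]
wrist_force: [0.1, -0.7, -2.3]
width: 0.502
```

Emit:
play_rows(motion=[[[0,0,0.015],[0,0,0]],[[0,0,0.035],[0,0,0]],[[0,0,0.06],[0,0,0]],[[0,0,0.085],[0,0,0]],[[0,0,0.11],[0,0,0]],[[0,0,0.125],[0,0,0]],[[0,0,0.125],[0,0,0]]])

```text
time: 15.68
tool_pos: [0.4824, 0.2395, 0.3009]
tcp_rot: [-1.141, -1.312, 1.31]
wrist_force: [0.4, -0.3, -2.9]
width: 0.506
```

Run:
```python
from h import *
a,da=snap('side','s6.png');b,db=snap('top','t6.png')
cv2.imwrite('pics/st6.png',cv2.hconcat([cv2.resize(i[y:y+n,x:x+n,::-1],(400,400)) for i,y,x,n in((a,70,130,100),(b,160,60,150))]))
for c in("side","top"):
  for l in ("basket_base","hook_tip","basket_grip"): print(c,l,[(np.round(w(c,r["xyz"]),4).tolist(),round(r["conf"],2)) for r in cams.mark_of(c,l)])
```

```text
side basket_base [([0.4815, 0.2385, 0.1281], 0.97)]
side hook_tip [([0.46, 0.2383, 0.2659], 0.89), ([0.4853, 0.2446, 0.2207], 0.63)]
side basket_grip [([0.481, 0.2398, 0.3142], 0.74)]
top basket_base []
top hook_tip [([0.4621, 0.2328, 0.2641], 0.91)]
top basket_grip [([0.4893, 0.2383, 0.3131], 0.85)]
```

View pics/st6.png

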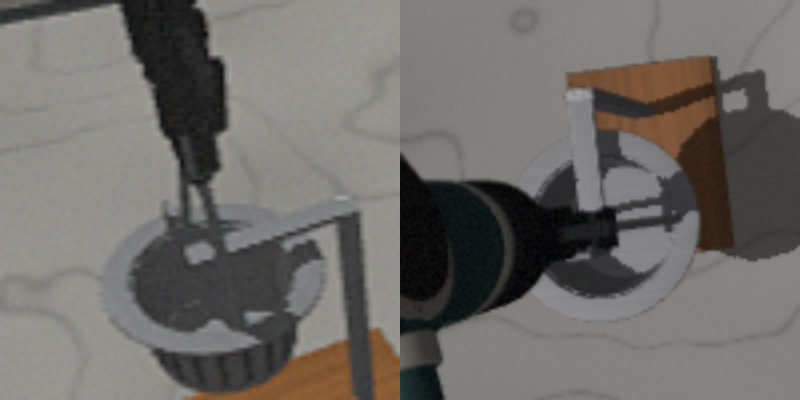

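The basket is lifted 62 mm: bar about 17 mm above the tip, flange about 16 mm below the arm. Next I slide it off along the hook's -x.

Emit:
play_rows(motion=[[[-0.02,-0.003,0],[0,0,0]],[[-0.05,-0.007,0],[0,0,0]],[[-0.09,-0.013,0],[0,0,0]],[[-0.13,-0.018,0],[0,0,0]],[[-0.17,-0.024,0],[0,0,0]],[[-0.22,-0.03,0],[0,0,0]],[[-0.27,-0.038,0],[0,0,0]],[[-0.31,-0.044,0],[0,0,0]],[[-0.34,-0.048,0],[0,0,0]],[[-0.34,-0.048,0],[0,0,0]]])

```text
time: 17.32
tool_pos: [0.3455, 0.2201, 0.3003]
tcp_rot: [-1.14, -1.313, 1.311]
wrist_force: [0.1, 0.3, -2.7]
width: 0.504
```

Run:
```python
from h import *
a,da=snap('side','s7.png');b,db=snap('top','t7.png')
cv2.imwrite('pics/st7.png',cv2.hconcat([cv2.resize(i[y:y+n,x:x+n,::-1],(400,400)) for i,y,x,n in((a,70,80,150),(b,160,60,180))]))
for c in("side","top"):
  for l in ("basket_base","hook_tip","basket_grip"): print(c,l,[(np.round(w(c,r["xyz"]),4).tolist(),round(r["conf"],2)) for r in cams.mark_of(c,l)])
```

```text
side basket_base [([0.3447, 0.2228, 0.128], 0.61)]
side hook_tip [([0.461, 0.2352, 0.2676], 0.59)]
side basket_grip [([0.3424, 0.2204, 0.3145], 0.95)]
top basket_base [([0.3468, 0.2187, 0.1279], 0.82), ([0.7619, 0.0319, 0.0042], 0.57)]
top hook_tip [([0.4592, 0.2351, 0.2679], 0.94)]
top basket_grip [([0.3515, 0.2196, 0.3124], 0.9)]
```

View pics/st7.png

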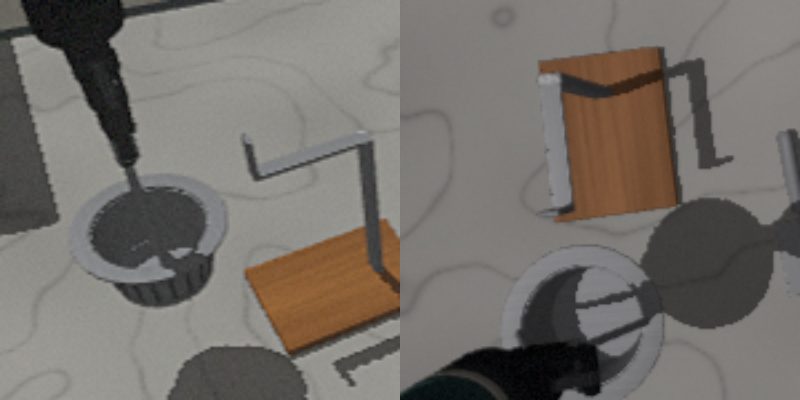

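Emit:
play_rows(motion=[[[0,-0.04,0.04],[0,0,0]],[[0,-0.1,0.1],[0,0,0]],[[0.02,-0.18,0.16],[0,0,0]],[[0.06,-0.27,0.2],[0,0,0]],[[0.11,-0.36,0.2],[0,0,0]],[[0.16,-0.45,0.2],[0,0,0]],[[0.21,-0.54,0.2],[0,0,0]],[[0.26,-0.63,0.2],[0,0,0]],[[0.31,-0.72,0.2],[0,0,0]],[[0.36,-0.8,0.2],[0,0,0]]])

```text
time: 18.98
tool_pos: [0.4903, -0.1024, 0.3814]
tcp_rot: [-1.142, -1.311, 1.31]
wrist_force: [0.1, 0.8, -2.8]
width: 0.505
```

Emit:
play_rows(motion=[[[0.05,-0.08,0],[0,0,0]],[[0.1,-0.16,0],[0,0,0]],[[0.16,-0.24,0],[0,0,0]],[[0.21,-0.31,0],[0,0,0]],[[0.25,-0.35,0],[0,0,0]],[[0.28,-0.375,0],[0,0,0]],[[0.28,-0.375,0],[0,0,0]],[[0.28,-0.375,0],[0,0,0]]])

```text
time: 19.98
tool_pos: [0.6016, -0.2494, 0.3804]
tcp_rot: [-1.139, -1.311, 1.311]
wrist_force: [-0.1, -0.1, -2.2]
width: 0.503
```

Run:
```python
from h import *
from scipy.spatial.transform import Rotation as R
print(R.from_rotvec(bot.read_state()["tcp_rot"]).as_matrix().round(3))
a,da=snap('side','s8.png');b,db=snap('top','t8.png')
cv2.imwrite('pics/st8.png',cv2.hconcat([cv2.resize(i[:,:,::-1],(400,300)) for i in(a,b)]))
for c,d in(("side",da),("top",db)):
  for l in ("basket_base","bowl_rim","basket_grip"): print(c,l,[(np.round(w(c,r["xyz"]),4).tolist(),round(r["conf"],2)) for r in cams.mark_of(c,l)])
  X=cloud(c,d); x,y,z=np.moveaxis(X,-1,0)
  m=(np.hypot(x-.602,y+.25)<.1)&(z>.092)&(z<.106); print("rim",rcirc(X[m][:,:2]),m.sum())
  m=(np.hypot(x-.602,y+.25)<.11)&(z>.235)&(z<.275);P=X[m]
  rr=np.hypot(*(P[:,:2]-[.602,-.25]).T); P=P[(rr>.055)]; A=np.c_[P[:,:2]-[.602,-.25],np.ones(len(P))]; print("flange plane",np.linalg.lstsq(A,P[:,2],rcond=None)[0],len(P),rcirc(P[:,:2]))
```

```text
[[-0.139 -0.    -0.99 ]
 [ 0.99   0.    -0.139]
 [ 0.    -1.     0.   ]]
side basket_base [([0.6024, -0.2459, 0.204], 0.68), ([0.5838, -0.0261, 0.0021], 0.57), ([0.4859, 0.2445, 0.2183], 0.3)]
side bowl_rim [([0.6055, -0.2499, 0.0984], 0.59)]
side basket_grip [([0.6024, -0.2488, 0.3938], 0.75), ([0.7634, 0.0285, 0.0058], 0.74)]
rim (array([ 0.60169573, -0.25263391]), np.float64(0.07187123766475494), 238) 270
flange plane [-0.06330258 -0.09284639  0.26800545] 820 (array([ 0.59924824, -0.25425066]), np.float64(0.06106753358581474), 384)
top basket_base [([0.5997, -0.2511, 0.2086], 0.91)]
top bowl_rim [([0.6033, -0.2498, 0.1015], 0.87)]
top basket_grip [([0.6048, -0.2489, 0.3913], 0.64), ([0.4473, 0.0093, -0.0007], 0.62)]
rim (array([ 0.60159177, -0.24938355]), np.float64(0.07204574012041168), 133) 156
flange plane [-0.02780865  0.05054983  0.26934707] 461 (array([ 0.6014686 , -0.24848154]), np.float64(0.057488868720706195), 305)
```

View pics/st8.png

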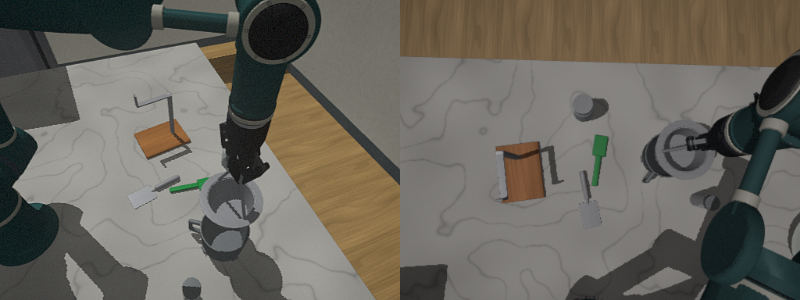

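Emit:
play_rows(motion=[[[0,-0.004,-0.04],[0,0,0]],[[0,-0.004,-0.1],[0,0,0]],[[0,-0.004,-0.17],[0,0,0]],[[0,-0.004,-0.23],[0,0,0]],[[0,-0.004,-0.28],[0,0,0]],[[0,-0.004,-0.32],[0,0,0]],[[0,-0.004,-0.36],[0,0,0]],[[0,-0.004,-0.39],[0,0,0]],[[0,-0.004,-0.405],[0,0,0]],[[0,-0.004,-0.405],[0,0,0]]])

```text
time: 21.62
tool_pos: [0.602, -0.2514, 0.2178]
tcp_rot: [-1.14, -1.311, 1.311]
wrist_force: [0.1, -0.1, -2.6]
width: 0.502
```

Run:
```python
from h import *
s=bot.read_state(); print(s["tool_pos"],s["wrist_force"],s["torque"])
a,da=snap('side','s9.png');b,db=snap('top','t9.png')
cv2.imwrite('pics/st9.png',cv2.hconcat([cv2.resize(i[y:y+130,x:x+130,::-1],(400,400)) for i,y,x in((a,220,220),(b,130,280))]))
for c,d in(("side",da),("top",db)):
  for l in ("basket_base","bowl_rim","basket_grip"): print(c,l,[(np.round(w(c,r["xyz"]),4).tolist(),round(r["conf"],2)) for r in cams.mark_of(c,l)])
  X=cloud(c,d); x,y,z=np.moveaxis(X,-1,0)
  m=(np.hypot(x-.602,y+.25)<.1)&(z>.104)&(z<.125); P=X[m]; rr=np.hypot(*(P[:,:2]-[.602,-.25]).T);P=P[rr>.063]; print("flange",rcirc(P[:,:2]),len(P),np.linalg.lstsq(np.c_[P[:,:2]-[.602,-.25],np.ones(len(P))],P[:,2],rcond=None)[0])
```

```text
[ 0.60199332 -0.2514482   0.21783866] [ 0.06083072 -0.12974328 -2.61455009] [-0.01518661  0.02719337 -0.07477707]
side basket_base [([0.6003, -0.2508, 0.045], 0.7)]
side bowl_rim []
side basket_grip [([0.602, -0.2497, 0.2314], 0.88), ([0.5882, -0.0255, 0.005], 0.52)]
flange (array([ 0.60187558, -0.25202446]), np.float64(0.07272118042865908), 425) 1130 [0.00120041 0.00558067 0.1138521 ]
top basket_base [([0.6039, -0.2507, 0.0478], 0.85)]
top bowl_rim []
top basket_grip [([0.6059, -0.2541, 0.2321], 0.73)]
flange (array([ 0.60232555, -0.25020029]), np.float64(0.07280018626781168), 357) 951 [-0.00070728  0.00548543  0.11507785]
```

View pics/st9.png

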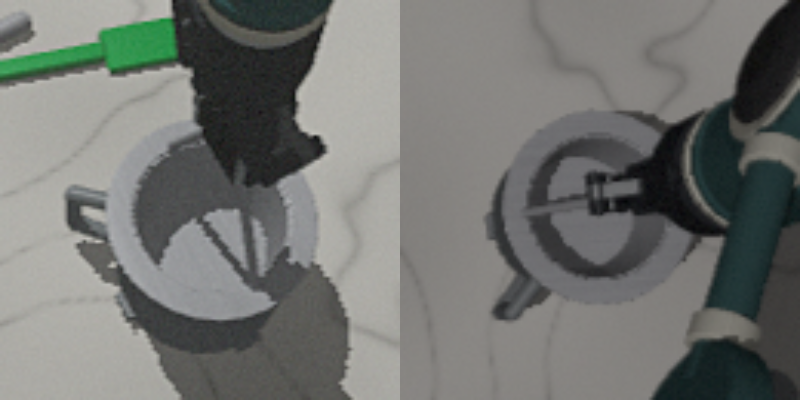

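Level and centred within about 1 mm, flange about 10 mm above its seat. Lowering slowly.

Emit:
play_rows(motion=[[[0,0,-0.006],[0,0,0]],[[0,0,-0.012],[0,0,0]],[[0,0,-0.018],[0,0,0]],[[0,0,-0.021],[0,0,0]],[[0,0,-0.021],[0,0,0]]])

```text
time: 22.65
tool_pos: [0.6019, -0.2515, 0.2094]
tcp_rot: [-1.14, -1.311, 1.311]
wrist_force: [-0.2, 0.3, -2.9]
width: 0.503
```

Emit:
play_rows(motion=[[[0,0,-0.002],[0,0,0]],[[0,0,-0.004],[0,0,0]],[[0,0,-0.004],[0,0,0]]])

```text
time: 23.02
tool_pos: [0.6022, -0.2515, 0.2084]
tcp_rot: [-1.14, -1.311, 1.311]
wrist_force: [0.6, -0.2, -0.5]
width: 0.503
```

Emit:
play_rows(motion=[[[0,0,-0.002],[0,0,0]],[[0,0,-0.003],[0,0,0]],[[0,0,-0.003],[0,0,0]]])

```text
time: 23.4
tool_pos: [0.6024, -0.2514, 0.2083]
tcp_rot: [-1.141, -1.312, 1.311]
wrist_force: [-2.3, 2.2, 5.2]
width: 0.507
```

Emit:
play_rows(motion=[[[0,0,0.001],[0,0,0]],[[0,0,0.001],[0,0,0]],[[0,0,0.001],[0,0,0]],[[0,0,0.001],[0,0,0]],[[0,0,0.001],[0,0,0]],[[0,0,0.001],[0,0,0]],[[0,0,0.02],[0,0,0]],[[0,0,0.06],[0,0,0]],[[0,0,0.12],[0,0,0]]], gripper=0)

```text
time: 24.52
tool_pos: [0.6019, -0.2514, 0.2558]
tcp_rot: [-1.139, -1.311, 1.311]
wrist_force: [0.9, -0.4, -0.6]
width: 1.005
```

Emit:
play_rows(motion=[[[0,0,0.1],[0,0,0]],[[0,0,0.22],[0,0,0]],[[0,0.1,0.32],[0,0,0]],[[-0.05,0.24,0.32],[0,0,0]],[[-0.15,0.38,0.32],[0,0,0]],[[-0.26,0.5,0.32],[0,0,0]],[[-0.36,0.6,0.32],[0,0,0]],[[-0.4,0.7,0.32],[0,0,0]],[[-0.4,0.8,0.32],[0,0,0]],[[-0.4,0.8,0.32],[0,0,0]]])

```text
time: 25.78
tool_pos: [0.4417, 0.0706, 0.3847]
tcp_rot: [-1.139, -1.317, 1.312]
wrist_force: [-0.2, -1.0, -1.0]
width: 1.007
```

Run:
```python
from h import *
s=bot.read_state(); print(s["tool_pos"],s["wrist_force"])
a,da=snap('side','s10.png');b,db=snap('top','t10.png')
cv2.imwrite('pics/st10.png',cv2.hconcat([cv2.resize(i[:,:,::-1],(400,300)) for i in(a,b)]))
for c,d in(("side",da),("top",db)):
  for l in ("basket_base","bowl_rim","basket_grip","pusher_center","jar","spatula","scraper"): print(c,l,[(np.round(w(c,r["xyz"]),4).tolist(),round(r["conf"],2)) for r in cams.mark_of(c,l)[:1]])
  X=cloud(c,d); x,y,z=np.moveaxis(X,-1,0)
  m=(np.hypot(x-.602,y+.25)<.1)&(z>.094)&(z<.115); P=X[m]; rr=np.hypot(*(P[:,:2]-[.602,-.25]).T);P=P[(rr>.065)&(rr<.078)]; print("flange",len(P),np.linalg.lstsq(np.c_[P[:,:2]-[.602,-.25],np.ones(len(P))],P[:,2],rcond=None)[0])
```

```text
[0.44169683 0.07058639 0.3847261 ] [-0.19499615 -0.98032335 -0.98107941]
side basket_base [([0.5995, -0.2505, 0.0377], 0.89)]
side bowl_rim []
side basket_grip [([0.6022, -0.2497, 0.2229], 0.92)]
side pusher_center [([0.4482, -0.3806, 0.0686], 0.62)]
side jar [([0.7613, 0.0269, 0.0011], 0.94)]
side spatula [([0.4452, 0.0087, -0.0019], 0.69)]
side scraper [([0.588, -0.0249, 0.0033], 0.83)]
flange 916 [ 0.00188736 -0.00157272  0.10414455]
top basket_base [([0.6037, -0.2505, 0.0346], 0.94)]
top bowl_rim [([0.5882, -0.0282, 0.0008], 0.64)]
top basket_grip [([0.6052, -0.2504, 0.222], 0.59)]
top pusher_center [([0.4473, -0.379, 0.0675], 0.77)]
top jar [([0.7597, 0.0277, 0.0058], 0.88)]
top spatula [([0.445, 0.0091, -0.0025], 0.68)]
top scraper [([0.5891, -0.028, -0.0007], 0.86)]
flange 866 [-0.00044838 -0.00227824  0.10465875]
```

View pics/st10.png

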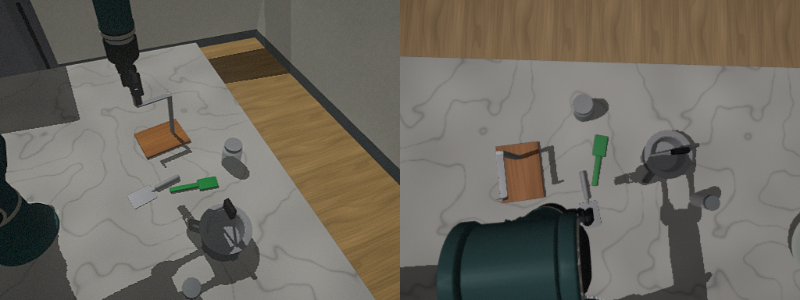

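Everything is seated and still: the flange is level at 104 mm, the pusher is upright, and the jar, spatula and scraper are where they were.

```bash
python3 -c "
from workcell import bot
print(bot.finish_job())"
```

```text
the job is handed in; nothing more can be done
None
```

I took the pusher out of the bowl and stood it on the bare counter at about (0.45, -0.38), clear of the bowl. Then I lifted the basket 62 mm off its hook, slid it out past the tip and lowered it into the bowl. The job was handed in about 26 s into the 72 s limit; no verdict is reported.

- **Basket:** the last pictures show the flange level to about 0.2° with its top at 0.104–0.105 m, as expected when seated. It was within about 1 mm of the bowl's centre just before I set it down.
- **Pusher:** it is standing upright where I left it.
- **Jar, spatula and scraper:** all within the networks' accuracy of their starting positions.
- **Forces:** the wrist readings after each move never passed about 6 N.
- **Robot:** the gripper is open and clear of everything.
- **Failed check:** with the basket covering the bowl's mouth, the network could not find the bowl's rim. The side camera returned nothing and the top camera reported the scraper instead. So I judged the bowl's position from the seated flange and the pictures.

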